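# Point out the balance tube and its pocket

## Task

The centrifuge is loaded out of balance: of the three tubes in its rotor, one has no partner straight across from it. Show the assistant how to put it right, without touching or moving anything: point straight down at the one long tube in the rack, fingertips just above its cap (2 to 3 cm), and stay there for at least two seconds; then point in the same way at the empty pocket where it belongs, straight across the rotor from the tube without a partner, stay at least two seconds and finish still pointing at it.

Things in the scene. Friction and masses are not known exactly. Their poses are not given: they have to be found in the camera images.
- centrifuge: White round bench centrifuge, 272 mm across, rim 160 mm above the table, open bowl (222 mm mouth) with a rotor that turns very easily if touched. Origin on the table below the rotor's axis. Its -x is the front, where a 105 mm high control console reaches out to 175 mm from the axis; +x is the hinge side, where the open lid stands. Fixed on the table.
- lid (a joint): Opening angle of the centrifuge's lid: 0 shut, 1.57 upright, more leans back away from the bowl; it starts open at 1.75 to 1.95 and stays. White round lid 254 mm across, hinged 148 mm from the rotor's axis on the centrifuge's +x side, 163 mm above the table, along its y; the top edge of the open lid is about 450 mm above the table.
- rotor_centre (a point): On the rotor's vertical axis, at the height of the pocket mouths (150 mm above the table). The six-pocket aluminium rotor sits inside the bowl.
- pocket_1 (a point): Middle of the mouth of pocket 1 in the rotor: a 15 mm hole in an aluminium sleeve of 23 mm over its lip, 52 mm from the rotor's axis, 150 mm above the table. Pockets 1 to 6 follow one another at 60 degrees anticlockwise seen from above. The point turns with the rotor. A pocket is empty if none of the three capped tubes stands out of it.
- pocket_2 (a point): Middle of the mouth of pocket 2 in the rotor: a 15 mm hole in an aluminium sleeve of 23 mm over its lip, 52 mm from the rotor's axis, 150 mm above the table. Pockets 1 to 6 follow one another at 60 degrees anticlockwise seen from above. The point turns with the rotor. A pocket is empty if none of the three capped tubes stands out of it.
- pocket_3 (a point): Middle of the mouth of pocket 3 in the rotor: a 15 mm hole in an aluminium sleeve of 23 mm over its lip, 52 mm from the rotor's axis, 150 mm above the table. Pockets 1 to 6 follow one another at 60 degrees anticlockwise seen from above. The point turns with the rotor. A pocket is empty if none of the three capped tubes stands out of it.
- pocket_4 (a point): Middle of the mouth of pocket 4 in the rotor: a 15 mm hole in an aluminium sleeve of 23 mm over its lip, 52 mm from the rotor's axis, 150 mm above the table. Pockets 1 to 6 follow one another at 60 degrees anticlockwise seen from above. The point turns with the rotor. A pocket is empty if none of the three capped tubes stands out of it.
- pocket_5 (a point): Middle of the mouth of pocket 5 in the rotor: a 15 mm hole in an aluminium sleeve of 23 mm over its lip, 52 mm from the rotor's axis, 150 mm above the table. Pockets 1 to 6 follow one another at 60 degrees anticlockwise seen from above. The point turns with the rotor. A pocket is empty if none of the three capped tubes stands out of it.
- pocket_6 (a point): Middle of the mouth of pocket 6 in the rotor: a 15 mm hole in an aluminium sleeve of 23 mm over its lip, 52 mm from the rotor's axis, 150 mm above the table. Pockets 1 to 6 follow one another at 60 degrees anticlockwise seen from above. The point turns with the rotor. A pocket is empty if none of the three capped tubes stands out of it.
- cap_a (a point): Centre of the cap top of one of the three tubes now in the rotor (same 105 mm tube with blue 16 mm cap as the long one in the rack). The tube leans 35 degrees in towards the axis, so its cap top lies 37 mm from the rotor's axis, 171 mm above the table, on the same bearing from the axis as the pocket that holds it.
- cap_b (a point): Centre of the cap top of another of the three tubes now in the rotor (same 105 mm tube with blue 16 mm cap as the long one in the rack). The tube leans 35 degrees in towards the axis, so its cap top lies 37 mm from the rotor's axis, 171 mm above the table, on the same bearing from the axis as the pocket that holds it.
- cap_c (a point): Centre of the cap top of the third of the three tubes now in the rotor (same 105 mm tube with blue 16 mm cap as the long one in the rack). The tube leans 35 degrees in towards the axis, so its cap top lies 37 mm from the rotor's axis, 171 mm above the table, on the same bearing from the axis as the pocket that holds it.
- rack: Grey plastic tube rack, a block 66 mm (its x) by 132 mm (its y) by 55 mm high, fixed, with 2 rows of 5 holes of 14.5 mm. Origin under its centre, on the table. It holds three upright tubes, 57 mm or more apart.
- tube_long: Long capped tube, clear, 13 mm thick, 105 mm long with its blue 16 mm cap; the same kind as the three in the rotor. Origin at its foot (8 mm above the table), z up along it; its cap top is 113 mm above the table, 25 mm higher than the short ones. Loose; stands upright in a rack hole.
- tube_long_top (a point): Centre of the cap top of the long tube in the rack.
- tube_short_1: Short capped tube, same thickness and cap, 80 mm long; origin at its foot. Loose; stands upright in a rack hole.
- tube_short_1_top (a point): Centre of the cap top of this short tube, 88 mm above the table.
- tube_short_2: The other short tube, exactly alike; origin at its foot. Loose; stands upright in a rack hole.
- tube_short_2_top (a point): Centre of the cap top of this short tube, 88 mm above the table.
- cup: White lidded sample cup, 66 mm wide and 66 mm high, loose, origin under it. Not part of the job.
- bottle: Amber bottle, 56 mm wide and 150 mm high, loose, origin under it. Not part of the job.

How it is judged:
By the outcome, as a careful person would: the job done as asked, in the order asked, and still so for the second after the job is handed in, with the robot touching nothing.
It also fails if it takes over 45 s, if anything falls off the work surface, if the arm or the gripper's body presses on something with over 40 N, if the wrist force passes 120 N, or if a joint passes its speed limit or range.

## Robot

A 6-joint arm with a two-finger parallel gripper is mounted at the origin on the work surface. World frame = base frame: x ahead of the robot, y to its left, z up, the work surface at z = 0. Lengths are in m, angles in rad, forces in N, time in s.
With the tool pointing down it reaches from about 0.4 to 0.825 m from the base axis. Payload 7 kg.
Tool frame: the origin (TCP) lies between the finger pads, 19 mm behind the fingertips; this is the grasp point; z points along the fingers, y is the line along which they close (so a half turn about z gives the same grasp; the last joint's range is limited). The gripper opens to 88 mm and grips with 3 to 60 N. Pads are 19 mm wide; open, the fingers measure 130 mm over their backs; the gripper's body (78 mm by 193 mm) begins 47 mm behind the grasp point.
Start: joints at [-1.028, 0.359, 0.012, 0, -1.224, -0.288], TCP at [0.17, -0.653, 0.245] pointing down, gripper open.
Joint ranges: [-3.07, 3.07], [-1.43, 2.12], [-1.02, 1.25], [-3.03, 1.67], [-3.05, -0], [-3.03, 3.03]. Speed limits (rad/s): [2.39, 2.39, 3.01, 3.14, 3.14, 3.14].

## Interface

Orientations are given as [roll, pitch, yaw] about the fixed x, y, z axes, in that order (R = Rz(yaw) Ry(pitch) Rx(roll)).
In Python, from station import * gives the robot as it stands.
- The arm moves only by the tool servo_tool, never from a script. Its argument "moves" is a list of rows, each an object of numbers: "jaw": the opening, from 0 (shut) to 1 (fully open); "dx", "dy", "dz": the shift along the world's x, y, z in m; "roll": the turn about the world's z in degrees. A call has exactly 10 rows; each row shifts and turns the commanded pose from where the row before left it; what a row does not reach is not made up. A row lasts 1/8 s, in which the tool goes at most 62.5 mm and 10.7 degrees, less where a joint would pass 70% of its speed; a pose out of reach is approached as far as the arm can. A call with a gripper value outside its range is refused whole. The fingers move at their own pace and stop on an object; "newtons" is the grip in N (left out, the last holds). Time passes only in rows, so rows that do not move let the fingers close, or fill a call up. It gives the time, the measured TCP pose, the force, the opening and the grip force at its end, in the units of the state.
- get_state(): the state, without advancing time (a new reading comes with each control period).
- grab_frame(name): name is "scene" or "top" or "wrist"; returns (picture, depth): 420x560x3 uint8, red, green, blue; 420x560 float32, m along the optical axis (not along the pixel's ray), 0 where there is no reading.
- calibration(name): a dict with "intrinsics" (3x3 intrinsics, pixels), "R" (3x3) and "t" (3): a world point X has camera coordinates R X + t. Camera axes: x right, y down, z forward; pixel columns grow to the right and rows downward; lengths in m; the calibration is good to about 2 mm. A picture is of the moment at which its call begins: read the wrist's pose just before it. calibration takes no time and is no camera call; for the wrist camera it gives the pose at the moment of the call.
- job_done(): hands the job in; it is judged then, once.
The state is a dict: "t": time; "q": joint angles; "qd": joint speeds; "joint_efforts": joint torques, N m; "eef_pos": TCP position; "ee_rot": TCP orientation; "force": force on the tool from outside, world axes, zero at the start; "moment": the same for the moment, N m; "width": finger opening in m; "gripper_force": force on a finger pad.
Only numpy, scipy, OpenCV 4.12 (cv2) and the standard library are available. Lean on these libraries where they do the work, as an engineer would, in place of code of your own. Each camera call takes 0.05 s, during which the arm holds its last target. There are 200 camera calls.

## Working session

There is one attempt and no reset: what is moved stays moved. The work goes in short steps, Python scripts to look and compute and a tool call to move; the robot and the scene stay as the last step left them, time stands still between calls to the robot, and variables do not carry over. Pictures are saved under pics/ and viewed, at most 10 in all, crops included, and the job is handed in when it is done.

Besides the shell and the picture viewer there is one more tool, called after "Emit:" by a JSON object that holds its "fn" and its "kwargs", one argument or row to a line. servo_tool: Moves the arm, as the interface text tells. Its arguments: {"type":"object","properties":{"moves":{"type":"array","items":{"type":"object","properties":{"jaw":{"type":"number"},"dx":{"type":"number"},"dy":{"type":"number"},"dz":{"type":"number"},"roll":{"type":"number"}}}},"newtons":{"type":"number"}},"required":["moves"]}

```bash
mkdir -p pics && python3 - <<'E'
from station import *
import cv2, numpy as np
for n in ("top","scene"):
    p,d=grab_frame(n); c=calibration(n)
    np.savez(f"pics/{n}.npz",p=p,d=d,K=c["intrinsics"],R=c["R"],t=c["t"])
    cv2.imwrite(f"pics/{n}.png",p[:,:,::-1])
    print(n,(-np.array(c["R"]).T@c["t"]).round(3))
s=get_state();print(s["t"],s["eef_pos"],s["ee_rot"],s["width"])
E
```

```text
top [0.434 0.025 0.995]
scene [ 1.214 -0.755  0.747]
0.1 [ 0.17001795 -0.65282124  0.24451037] [ 3.14010917e+00 -1.34474151e-04 -2.88688386e+00] 0.08781257122419198
```

View pics/top.png

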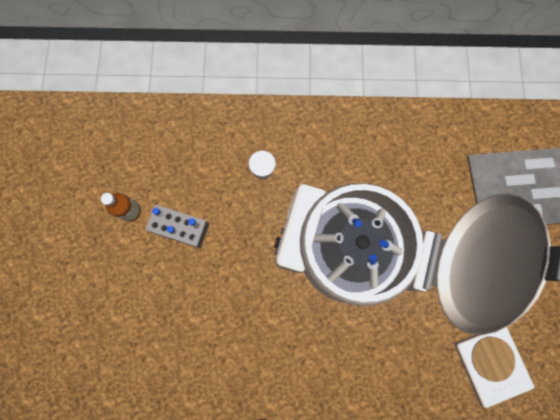

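View pics/scene.png

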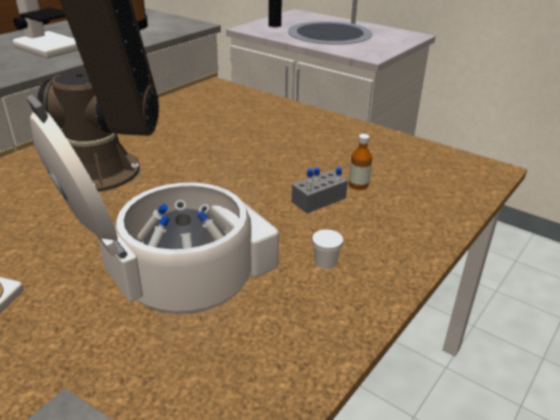

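The top view shows the rack caps at about (155,211), (191,221) and (170,229). The rotor caps are at (357,223), (385,244) and (373,259), and the empty sleeves at (377,223), (339,238) and (348,261). The scene view shows the same layout. Next I'll measure these in both views.

```bash
cat > h.py <<'E'
import cv2, numpy as np
def load(n):
    z=np.load(f"pics/{n}.npz"); return {k:z[k] for k in z}
def ray(v,u,w,z):
    C=-v["R"].T@v["t"]; r=v["R"].T@np.linalg.inv(v["K"])@[u,w,1]
    return C+r*(z-C[2])/r[2]
def dep(v,u,w,z): return v["R"].T@(np.linalg.inv(v["K"])@[u,w,1]*z-v["t"])
def proj(v,X):
    c=v["K"]@(v["R"]@X+v["t"]); return c[:2]/c[2]
def blobs(v):
    h=cv2.cvtColor(v["p"],cv2.COLOR_RGB2HSV); m=cv2.inRange(h,(105,120,60),(130,255,255))
    n,l,s,c=cv2.connectedComponentsWithStats(m)
    return [(c[i],s[i,4],np.percentile(v["d"][l==i],20)) for i in range(1,n) if s[i,4]>8]
E
python3 - <<'E'
from h import *
for n in("top","scene"):
    v=load(n)
    for c,a,d in blobs(v):
        print(n,c.round(1),a,"depth pt",dep(v,*c,d).round(3),*[(z,ray(v,*c,z)[:2].round(3)) for z in(.088,.113,.171)])
v=load("top")
for u,w in((377,223),(339,238),(348,261)): print(u,w,ray(v,u,w,.15).round(3))
C=load("top")
crops=[cv2.resize(C["p"][170:320,270:450],None,fx=4,fy=4,interpolation=cv2.INTER_CUBIC)]
cv2.imwrite("pics/c1.png",crops[0][:,:,::-1])
s=load("scene")["p"][155:215,280:380]
cv2.imwrite("pics/c2.png",cv2.resize(s,None,fx=6,fy=6,interpolation=cv2.INTER_CUBIC)[:,:,::-1])
E
```

```text
top [155.5 210.9] 31 depth pt [0.604 0.306 0.09 ] (0.088, array([0.604, 0.307])) (0.113, array([0.599, 0.299])) (0.171, array([0.589, 0.281]))
top [191.1 221.4] 37 depth pt [0.576 0.216 0.115] (0.088, array([0.58 , 0.222])) (0.113, array([0.576, 0.216])) (0.171, array([0.567, 0.204]))
top [357.2 222.8] 57 depth pt [ 0.57  -0.15   0.174] (0.088, array([ 0.584, -0.168])) (0.113, array([ 0.58 , -0.162])) (0.171, array([ 0.57, -0.15]))
top [169.7 228.8] 39 depth pt [0.562 0.27  0.09 ] (0.088, array([0.562, 0.271])) (0.113, array([0.559, 0.264])) (0.171, array([0.55 , 0.248]))
top [383.2 243.2] 52 depth pt [ 0.527 -0.203  0.174] (0.088, array([ 0.537, -0.227])) (0.113, array([ 0.534, -0.22 ])) (0.171, array([ 0.528, -0.204]))
top [372.6 258.3] 64 depth pt [ 0.495 -0.18   0.173] (0.088, array([ 0.502, -0.201])) (0.113, array([ 0.5  , -0.195])) (0.171, array([ 0.495, -0.18 ]))
scene [309.8 172. ] 30 depth pt [0.582 0.21  0.11 ] (0.088, array([0.56 , 0.244])) (0.113, array([0.584, 0.206])) (0.171, array([0.642, 0.118]))
scene [316.5 171. ] 26 depth pt [0.566 0.265 0.084] (0.088, array([0.57 , 0.259])) (0.113, array([0.594, 0.22 ])) (0.171, array([0.651, 0.131]))
scene [338.4 170.5] 24 depth pt [0.609 0.302 0.084] (0.088, array([0.612, 0.296])) (0.113, array([0.635, 0.256])) (0.171, array([0.688, 0.164]))
scene [162.3 208.3] 63 depth pt [ 0.499 -0.185  0.17 ] (0.088, array([ 0.397, -0.104])) (0.113, array([ 0.428, -0.128])) (0.171, array([ 0.5  , -0.186]))
scene [201.7 215.4] 61 depth pt [ 0.577 -0.154  0.17 ] (0.088, array([ 0.486, -0.069])) (0.113, array([ 0.514, -0.095])) (0.171, array([ 0.578, -0.155]))
scene [163.8 220.2] 74 depth pt [ 0.532 -0.211  0.169] (0.088, array([ 0.436, -0.134])) (0.113, array([ 0.465, -0.158])) (0.171, array([ 0.534, -0.212]))
377 223 [ 0.574 -0.198  0.15 ]
339 238 [ 0.54  -0.114  0.15 ]
348 261 [ 0.49  -0.133  0.15 ]
```

View pics/c1.png

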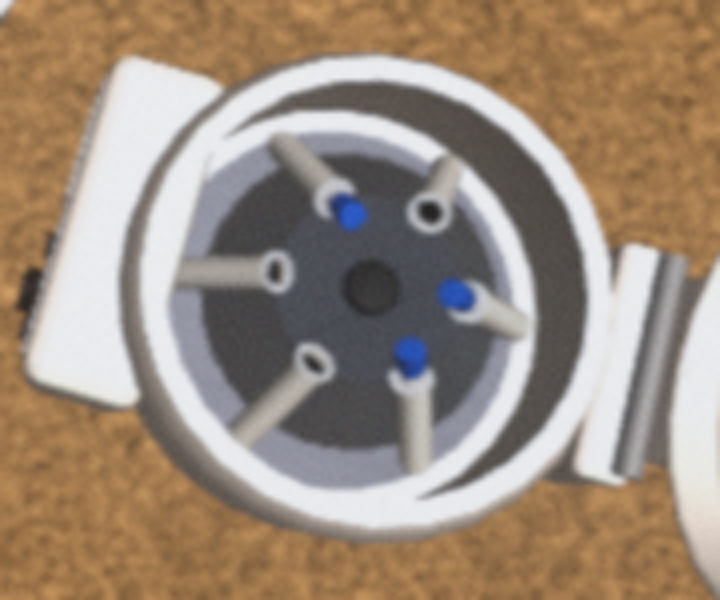

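View pics/c2.png

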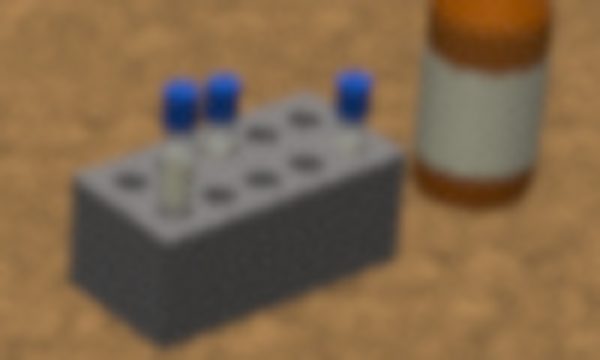

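The crops confirm two things:
- **Rotor:** the tube with its cap at crop pixel (457,294) faces the empty sleeve at (277,272). The other two tubes are opposite each other.
- **Rack:** the long tube stands in the right-hand corner in the top view, at about (0.577, 0.216). The triangulated height is 0.11.

Next I'll check how much room the lid leaves.

```bash
python3 - <<'E'
from h import *
v=load("top")
P=[]
for w in range(180,345,2):
    for u in range(420,559,2):
        X=dep(v,u,w,v["d"][w,u])
        if v["d"][w,u]>0 and .12<X[2]<.6: P.append(X)
P=np.array(P)
for a in np.arange(.12,.6,.06):
    q=P[(P[:,2]>=a)&(P[:,2]<a+.06)]
    if len(q): print(a.round(2),len(q),q.min(0).round(3),q.max(0).round(3))
from station import *
from scipy.spatial.transform import Rotation as R
s=get_state();print(s["q"],R.from_euler("xyz",s["ee_rot"]).as_matrix().round(3).tolist())
E
```

```text
0.12 277 [ 0.432 -0.326  0.13 ] [ 0.559 -0.282  0.18 ]
0.18 657 [ 0.393 -0.364  0.18 ] [ 0.584 -0.294  0.24 ]
0.24 892 [ 0.366 -0.385  0.24 ] [ 0.604 -0.295  0.3  ]
0.3 961 [ 0.363 -0.393  0.3  ] [ 0.604 -0.303  0.36 ]
0.36 500 [ 0.374 -0.392  0.36 ] [ 0.588 -0.321  0.42 ]
0.42 171 [ 0.424 -0.377  0.42 ] [ 0.526 -0.348  0.448]
[-1.02788811e+00  3.59328209e-01  1.11571070e-02 -3.11237937e-04
 -1.22408576e+00 -2.88093543e-01] [[-0.968, -0.252, -0.001], [-0.252, 0.968, 0.001], [0.0, 0.001, -1.0]]
```

Emit:
{"fn": "servo_tool", "kwargs": {
  "moves": [
    {"jaw":0,"dz":0.04},
    {"jaw":0,"dz":0.04},
    {"jaw":0,"dz":0.04},
    {"jaw":0,"dz":0.04},
    {"jaw":0,"dz":0.04},
    {"jaw":0,"dz":0.04},
    {"jaw":0,"dz":0.04},
    {"jaw":0,"dz":0.02},
    {"jaw":0},
    {"jaw":0}
  ]
}}

```text
$.moves[0]: bad value
```

Emit:
{"fn": "servo_tool", "kwargs": {
  "moves": [
    {"jaw":0,"dx":0,"dy":0,"dz":0.04,"roll":0},
    {"jaw":0,"dx":0,"dy":0,"dz":0.04,"roll":0},
    {"jaw":0,"dx":0,"dy":0,"dz":0.04,"roll":0},
    {"jaw":0,"dx":0,"dy":0,"dz":0.04,"roll":0},
    {"jaw":0,"dx":0,"dy":0,"dz":0.04,"roll":0},
    {"jaw":0,"dx":0,"dy":0,"dz":0.04,"roll":0},
    {"jaw":0,"dx":0,"dy":0,"dz":0.04,"roll":0},
    {"jaw":0,"dx":0,"dy":0,"dz":0.02,"roll":0},
    {"jaw":0,"dx":0,"dy":0,"dz":0,"roll":0},
    {"jaw":0,"dx":0,"dy":0,"dz":0,"roll":0}
  ]
}}

```text
t: 1.35
eef_pos: [0.1703, -0.6531, 0.544]
ee_rot: [3.14, 0.0, -2.887]
force: [-0.4, -0.4, -0.7]
width: 0.001
gripper_force: 0.0
```

Emit:
{"fn": "servo_tool", "kwargs": {
  "moves": [
    {"jaw":0,"dx":0.023,"dy":0.04,"dz":0,"roll":0},
    {"jaw":0,"dx":0.023,"dy":0.04,"dz":0,"roll":0},
    {"jaw":0,"dx":0.023,"dy":0.04,"dz":0,"roll":0},
    {"jaw":0,"dx":0.023,"dy":0.04,"dz":0,"roll":0},
    {"jaw":0,"dx":0.023,"dy":0.04,"dz":0,"roll":0},
    {"jaw":0,"dx":0.023,"dy":0.04,"dz":0,"roll":0},
    {"jaw":0,"dx":0.023,"dy":0.04,"dz":0,"roll":0},
    {"jaw":0,"dx":0.023,"dy":0.04,"dz":0,"roll":0},
    {"jaw":0,"dx":0.023,"dy":0.04,"dz":0,"roll":0},
    {"jaw":0,"dx":0.023,"dy":0.04,"dz":0,"roll":0}
  ]
}}

```text
t: 2.6
eef_pos: [0.4002, -0.2516, 0.5443]
ee_rot: [3.141, -0.001, -2.887]
force: [1.7, -0.8, -0.9]
width: 0.0002
gripper_force: 0.0
```

Emit:
{"fn": "servo_tool", "kwargs": {
  "moves": [
    {"jaw":0,"dx":0.017,"dy":0.047,"dz":-0.01,"roll":0},
    {"jaw":0,"dx":0.017,"dy":0.047,"dz":-0.01,"roll":0},
    {"jaw":0,"dx":0.017,"dy":0.047,"dz":-0.01,"roll":0},
    {"jaw":0,"dx":0.017,"dy":0.047,"dz":-0.01,"roll":0},
    {"jaw":0,"dx":0.017,"dy":0.047,"dz":-0.01,"roll":0},
    {"jaw":0,"dx":0.017,"dy":0.047,"dz":-0.02,"roll":0},
    {"jaw":0,"dx":0.017,"dy":0.047,"dz":-0.03,"roll":0},
    {"jaw":0,"dx":0.017,"dy":0.047,"dz":-0.03,"roll":0},
    {"jaw":0,"dx":0.017,"dy":0.047,"dz":-0.03,"roll":0},
    {"jaw":0,"dx":0.017,"dy":0.047,"dz":-0.03,"roll":0}
  ]
}}

```text
t: 3.85
eef_pos: [0.5698, 0.218, 0.3533]
ee_rot: [-3.141, -0.002, -2.887]
force: [0.9, 0.2, 0.1]
width: 0.0007
gripper_force: 0.0
```

```bash
python3 - <<'E'
from station import *
from h import *
n="wrist"
s=get_state(); c=calibration(n); p,d=grab_frame(n)
np.savez("pics/wrist.npz",p=p,d=d,K=c["intrinsics"],R=c["R"],t=c["t"])
v=load("wrist"); print(s["eef_pos"],s["t"])
for c,a,d in blobs(v): print(c.round(1),a,dep(v,*c,d).round(4),ray(v,*c,.113).round(4),ray(v,*c,.088).round(4))
cv2.imwrite("pics/w.png",p[:,:,::-1])
E
```

```text
[0.56975222 0.21801341 0.35325676] 3.85
[318.3 180. ] 94 [0.5602 0.2716 0.0891] [0.5562 0.2673 0.113 ] [0.5604 0.2718 0.088 ]
[276.8 184.4] 102 [0.5748 0.218  0.1136] [0.5749 0.218  0.113 ] [0.5803 0.2193 0.088 ]
[335.  215.5] 90 [0.6024 0.3086 0.0885] [0.5958 0.3019 0.113 ] [0.6025 0.3087 0.088 ]
```

View pics/w.png

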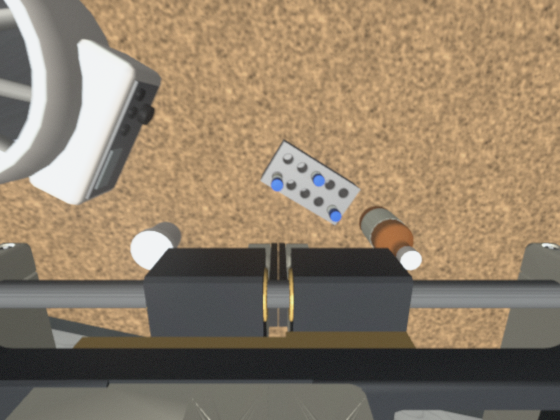

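The wrist view shows the long tube's cap at (277,184), which puts it at (0.575, 0.218, 0.114). That agrees with the other two views, so I'll descend and hold.

Emit:
{"fn": "servo_tool", "kwargs": {
  "moves": [
    {"jaw":0,"dx":0.006,"dy":-0.001,"dz":-0.028,"roll":0},
    {"jaw":0,"dx":0,"dy":0,"dz":-0.028,"roll":0},
    {"jaw":0,"dx":0,"dy":0,"dz":-0.028,"roll":0},
    {"jaw":0,"dx":0,"dy":0,"dz":-0.028,"roll":0},
    {"jaw":0,"dx":0,"dy":0,"dz":-0.028,"roll":0},
    {"jaw":0,"dx":0,"dy":0,"dz":-0.028,"roll":0},
    {"jaw":0,"dx":0,"dy":0,"dz":-0.018,"roll":0},
    {"jaw":0,"dx":0,"dy":0,"dz":-0.01,"roll":0},
    {"jaw":0,"dx":0,"dy":0,"dz":0,"roll":0},
    {"jaw":0,"dx":0,"dy":0,"dz":0,"roll":0}
  ]
}}

```text
t: 5.15
eef_pos: [0.5764, 0.2159, 0.1601]
ee_rot: [3.141, 0.001, -2.887]
force: [-0.0, -0.7, -0.2]
width: 0.0004
gripper_force: 0.0
```

Emit:
{"fn": "servo_tool", "kwargs": {
  "moves": [
    {"jaw":0,"dx":0,"dy":0,"dz":0,"roll":0},
    {"jaw":0,"dx":0,"dy":0,"dz":0,"roll":0},
    {"jaw":0,"dx":0,"dy":0,"dz":0,"roll":0},
    {"jaw":0,"dx":0,"dy":0,"dz":0,"roll":0},
    {"jaw":0,"dx":0,"dy":0,"dz":0,"roll":0},
    {"jaw":0,"dx":0,"dy":0,"dz":0,"roll":0},
    {"jaw":0,"dx":0,"dy":0,"dz":0,"roll":0},
    {"jaw":0,"dx":0,"dy":0,"dz":0,"roll":0},
    {"jaw":0,"dx":0,"dy":0,"dz":0,"roll":0},
    {"jaw":0,"dx":0,"dy":0,"dz":0,"roll":0}
  ]
}}

```text
t: 6.4
eef_pos: [0.5761, 0.2158, 0.1594]
ee_rot: [3.142, 0.0, -2.887]
force: [0.1, 0.5, -0.1]
width: 0.0005
gripper_force: 0.0
```

Tips are 27 mm above the cap. I'll lower them 3 mm to the middle of the range, then hold.

Emit:
{"fn": "servo_tool", "kwargs": {
  "moves": [
    {"jaw":0,"dx":0,"dy":0.001,"dz":-0.003,"roll":0},
    {"jaw":0,"dx":0,"dy":0,"dz":0,"roll":0},
    {"jaw":0,"dx":0,"dy":0,"dz":0,"roll":0},
    {"jaw":0,"dx":0,"dy":0,"dz":0,"roll":0},
    {"jaw":0,"dx":0,"dy":0,"dz":0,"roll":0},
    {"jaw":0,"dx":0,"dy":0,"dz":0,"roll":0},
    {"jaw":0,"dx":0,"dy":0,"dz":0,"roll":0},
    {"jaw":0,"dx":0,"dy":0,"dz":0,"roll":0},
    {"jaw":0,"dx":0,"dy":0,"dz":0,"roll":0},
    {"jaw":0,"dx":0,"dy":0,"dz":0,"roll":0}
  ]
}}

```text
t: 7.65
eef_pos: [0.5761, 0.2168, 0.1564]
ee_rot: [-3.142, -0.0, -2.887]
force: [-0.0, 0.2, 0.3]
width: 0.0004
gripper_force: 0.0
```

Emit:
{"fn": "servo_tool", "kwargs": {
  "moves": [
    {"jaw":0,"dx":0,"dy":0,"dz":0,"roll":0},
    {"jaw":0,"dx":0,"dy":0,"dz":0,"roll":0},
    {"jaw":0,"dx":0,"dy":0,"dz":0,"roll":0},
    {"jaw":0,"dx":0,"dy":0,"dz":0,"roll":0},
    {"jaw":0,"dx":0,"dy":0,"dz":0,"roll":0},
    {"jaw":0,"dx":0,"dy":0,"dz":0,"roll":0},
    {"jaw":0,"dx":0,"dy":0,"dz":0,"roll":0},
    {"jaw":0,"dx":0,"dy":0,"dz":0,"roll":0},
    {"jaw":0,"dx":0,"dy":0,"dz":0,"roll":0},
    {"jaw":0,"dx":0,"dy":0,"dz":0,"roll":0}
  ]
}}

```text
t: 8.9
eef_pos: [0.5761, 0.2168, 0.1564]
ee_rot: [3.142, -0.0, -2.887]
force: [-0.2, -0.3, 0.0]
width: 0.0003
gripper_force: 0.0
```

Emit:
{"fn": "servo_tool", "kwargs": {
  "moves": [
    {"jaw":0,"dx":0,"dy":0,"dz":0,"roll":0},
    {"jaw":0,"dx":0,"dy":0,"dz":0,"roll":0},
    {"jaw":0,"dx":0,"dy":0,"dz":0,"roll":0},
    {"jaw":0,"dx":0,"dy":0,"dz":0,"roll":0},
    {"jaw":0,"dx":0,"dy":0,"dz":0.02,"roll":0},
    {"jaw":0,"dx":0,"dy":0,"dz":0.04,"roll":0},
    {"jaw":0,"dx":0,"dy":0,"dz":0.04,"roll":0},
    {"jaw":0,"dx":0,"dy":0,"dz":0.04,"roll":0},
    {"jaw":0,"dx":0,"dy":-0.02,"dz":0.02,"roll":0},
    {"jaw":0,"dx":0,"dy":-0.03,"dz":0,"roll":0}
  ]
}}

```text
t: 10.15
eef_pos: [0.5768, 0.1671, 0.3185]
ee_rot: [3.141, 0.003, -2.886]
force: [0.6, -0.1, 0.1]
width: 0.0001
gripper_force: 0.0
```

Emit:
{"fn": "servo_tool", "kwargs": {
  "moves": [
    {"jaw":0,"dx":-0.005,"dy":-0.04,"dz":0,"roll":0},
    {"jaw":0,"dx":-0.005,"dy":-0.04,"dz":0,"roll":0},
    {"jaw":0,"dx":-0.005,"dy":-0.04,"dz":0,"roll":0},
    {"jaw":0,"dx":-0.005,"dy":-0.04,"dz":0,"roll":0},
    {"jaw":0,"dx":-0.005,"dy":-0.04,"dz":0,"roll":0},
    {"jaw":0,"dx":-0.006,"dy":-0.04,"dz":0,"roll":0},
    {"jaw":0,"dx":-0.006,"dy":-0.04,"dz":0,"roll":0},
    {"jaw":0,"dx":0,"dy":0,"dz":0,"roll":0},
    {"jaw":0,"dx":0,"dy":0,"dz":0,"roll":0},
    {"jaw":0,"dx":0,"dy":0,"dz":0,"roll":0}
  ]
}}

```text
t: 11.4
eef_pos: [0.5393, -0.1125, 0.3164]
ee_rot: [3.141, 0.0, -2.886]
force: [-0.4, -0.7, 0.3]
width: 0.0004
gripper_force: 0.0
```

```bash
python3 - <<'E'
from station import *
from h import *
n="wrist"
s=get_state(); c=calibration(n); p,d=grab_frame(n)
np.savez("pics/wrist2.npz",p=p,d=d,K=c["intrinsics"],R=c["R"],t=c["t"])
v=load("wrist2"); print(s["eef_pos"],s["t"])
for c,a,d in blobs(v): print(c.round(1),a,dep(v,*c,d).round(4),ray(v,*c,.171).round(4))
print("expected pocket px",proj(v,np.array([.539,-.1135,.15])))
cv2.imwrite("pics/w2.png",p[:,:,::-1])
E
```

```text
[ 0.53927572 -0.11248639  0.31635109] 11.4
[219.  134.3] 331 [ 0.4924 -0.1791  0.1733] [ 0.4927 -0.1795  0.171 ]
[185.7 161.8] 283 [ 0.5244 -0.2038  0.1733] [ 0.5249 -0.2044  0.171 ]
[233.8 218.3] 228 [ 0.5672 -0.1493  0.1728] [ 0.5679 -0.1495  0.171 ]
[514.1 273.2] 73 [0.5735 0.2071 0.1066] [0.5531 0.1445 0.171 ]
expected pocket px [276.73393777 194.3924115 ]
```

View pics/w2.png

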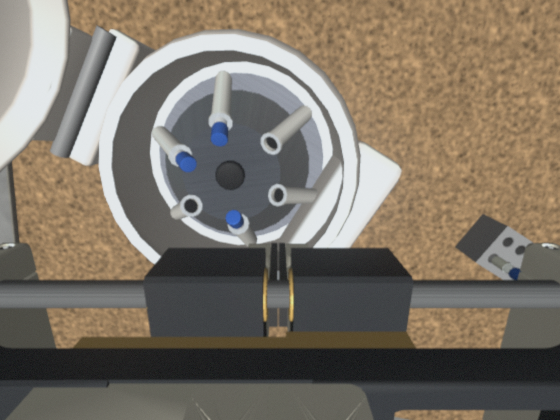

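The wrist view shows the target mouth at about (277,195), straight across from the cap at (186,162). The predicted pixel was (276.7,194.4), so the position holds. Descending now.

Emit:
{"fn": "servo_tool", "kwargs": {
  "moves": [
    {"jaw":0,"dx":0,"dy":-0.001,"dz":-0.02,"roll":0},
    {"jaw":0,"dx":0,"dy":0,"dz":-0.02,"roll":0},
    {"jaw":0,"dx":0,"dy":0,"dz":-0.02,"roll":0},
    {"jaw":0,"dx":0,"dy":0,"dz":-0.02,"roll":0},
    {"jaw":0,"dx":0,"dy":0,"dz":-0.02,"roll":0},
    {"jaw":0,"dx":0,"dy":0,"dz":-0.012,"roll":0},
    {"jaw":0,"dx":0,"dy":0,"dz":-0.01,"roll":0},
    {"jaw":0,"dx":0,"dy":0,"dz":0,"roll":0},
    {"jaw":0,"dx":0,"dy":0,"dz":0,"roll":0},
    {"jaw":0,"dx":0,"dy":0,"dz":0,"roll":0}
  ]
}}

```text
t: 12.7
eef_pos: [0.5395, -0.1142, 0.195]
ee_rot: [-3.141, 0.001, -2.887]
force: [-0.3, 0.4, -0.2]
width: 0.0002
gripper_force: 0.0
```

Emit:
{"fn": "servo_tool", "kwargs": {
  "moves": [
    {"jaw":0,"dx":0,"dy":0,"dz":0,"roll":0},
    {"jaw":0,"dx":0,"dy":0,"dz":0,"roll":0},
    {"jaw":0,"dx":0,"dy":0,"dz":0,"roll":0},
    {"jaw":0,"dx":0,"dy":0,"dz":0,"roll":0},
    {"jaw":0,"dx":0,"dy":0,"dz":0,"roll":0},
    {"jaw":0,"dx":0,"dy":0,"dz":0,"roll":0},
    {"jaw":0,"dx":0,"dy":0,"dz":0,"roll":0},
    {"jaw":0,"dx":0,"dy":0,"dz":0,"roll":0},
    {"jaw":0,"dx":0,"dy":0,"dz":0,"roll":0},
    {"jaw":0,"dx":0,"dy":0,"dz":0,"roll":0}
  ]
}}

```text
t: 13.95
eef_pos: [0.5391, -0.1142, 0.1944]
ee_rot: [3.142, -0.0, -2.887]
force: [0.2, -0.1, 0.7]
width: 0.0002
gripper_force: 0.0
```

Emit:
{"fn": "servo_tool", "kwargs": {
  "moves": [
    {"jaw":0,"dx":0,"dy":0,"dz":0,"roll":0},
    {"jaw":0,"dx":0,"dy":0,"dz":0,"roll":0},
    {"jaw":0,"dx":0,"dy":0,"dz":0,"roll":0},
    {"jaw":0,"dx":0,"dy":0,"dz":0,"roll":0},
    {"jaw":0,"dx":0,"dy":0,"dz":0,"roll":0},
    {"jaw":0,"dx":0,"dy":0,"dz":0,"roll":0},
    {"jaw":0,"dx":0,"dy":0,"dz":0,"roll":0},
    {"jaw":0,"dx":0,"dy":0,"dz":0,"roll":0},
    {"jaw":0,"dx":0,"dy":0,"dz":0,"roll":0},
    {"jaw":0,"dx":0,"dy":0,"dz":0,"roll":0}
  ]
}}

```text
t: 15.2
eef_pos: [0.5391, -0.1142, 0.1944]
ee_rot: [-3.142, 0.0, -2.887]
force: [-0.5, -0.0, 1.5]
width: 0.0004
gripper_force: 0.0
```

Emit:
{"fn": "servo_tool", "kwargs": {
  "moves": [
    {"jaw":0,"dx":0,"dy":0,"dz":0,"roll":0},
    {"jaw":0,"dx":0,"dy":0,"dz":0,"roll":0},
    {"jaw":0,"dx":0,"dy":0,"dz":0,"roll":0},
    {"jaw":0,"dx":0,"dy":0,"dz":0,"roll":0},
    {"jaw":0,"dx":0,"dy":0,"dz":0,"roll":0},
    {"jaw":0,"dx":0,"dy":0,"dz":0,"roll":0},
    {"jaw":0,"dx":0,"dy":0,"dz":0,"roll":0},
    {"jaw":0,"dx":0,"dy":0,"dz":0,"roll":0},
    {"jaw":0,"dx":0,"dy":0,"dz":0,"roll":0},
    {"jaw":0,"dx":0,"dy":0,"dz":0,"roll":0}
  ]
}}

```text
t: 16.45
eef_pos: [0.5391, -0.1142, 0.1944]
ee_rot: [-3.142, -0.0, -2.887]
force: [-0.9, 0.3, -0.3]
width: 0.0006
gripper_force: 0.0
```

```bash
python3 -c "
from station import *
print(job_done())"
```

```text
the job is handed in; nothing more can be done
None
```

The job is handed in at 16.5 s: the arm pointed at the long tube's cap, then at the empty pocket straight across from the unpartnered tube, with the tips about 2.5 cm above each for over two seconds, and it finished still pointing there with no sign of contact.

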